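# Sort the bench leftovers into their trays

## Task

Tidy up the bench by sorting what lies loose in front of you: lay the three small white foam blocks (offcuts) beside each other on the floor of the larger tray (the scrap tray), lay the marker flat on the floor of the smaller, narrower tray, and stand the red-lidded jar upright, fully down in the round recess of the square wooden stand. Leave the tape measure and the roll of masking tape where they are.

Things in the scene. Friction and masses are not known exactly. Their poses are not given: they have to be found in the camera images.
- offcut_square_center (a point): square white foam offcut, a block 40 x 40 x 22 mm lying flat (22 mm high); point at its centre, 11 mm above its underside; z up, x and y along its sides
- offcut_long_center (a point): long white foam offcut, a block 30 (x) x 70 (y) x 30 mm (z, up); point at its centre, 15 mm above its underside
- offcut_short_center (a point): short white foam offcut, a block 30 (x) x 50 (y) x 28 mm (z, up); point at its centre, 14 mm above its underside
- marker_center (a point): felt marker, white barrel with black cap, lying flat, 134 mm long (along y), 17 mm thick; point at its centre, 8.5 mm above its underside; it does not roll
- jar_center (a point): upright round jar with a red lid, 64 mm in diameter, 82 mm high, about 0.2 kg, closed; point on its axis half-way up, 41 mm above its underside; z up
- scrap_tray: scrap tray, the larger of the two open plywood trays, fixed: outside 122 (x) x 202 (y) x 22 mm high, walls and floor 6 mm thick, so inside 110 x 190 mm and 16 mm deep; origin at the centre of its underside on the table, z up
- pen_tray: pen tray, the smaller and narrower open plywood tray, fixed: outside 92 (x) x 177 (y) x 22 mm high, walls and floor 6 mm thick, so inside 80 x 165 mm and 16 mm deep; origin at the centre of its underside on the table, z up
- jar_stand: square plywood block, fixed, 116 x 116 x 20 mm high with a round recess in its middle, 84 mm in diameter and 12 mm deep (recess floor 8 mm above the table); origin at the centre of its underside, z up
- tape_measure_mid (a point): tape measure, yellow with black, lying on its side, 68 x 85 x 34 mm, near the right end of the row; bystander; point at half its height, on the vertical axis through the middle of its 68 x 85 mm outline
- masking_tape_mid (a point): roll of masking tape lying flat, 105 mm in diameter, 24 mm high, near the left end of the row; bystander; point at its centre, half-way up
Things that resemble listed ones, but are neither listed nor needed, are in the scene too. Leave any black or yellow look-alike of the part that bears offcut_short_center alone.

How it is judged:
By the outcome, as a careful person would: the job done as asked, in the order asked, and still so for the second after the job is handed in, with the robot touching nothing.
It also fails if it takes over 120 s, if anything falls off the work surface, if the arm or the gripper's body presses on something with over 40 N, if the wrist force passes 120 N, or if a joint passes its speed limit or range.

## Robot

A 7-joint arm with a two-finger parallel gripper is mounted at the origin on a cart in front of the work surface, level with it; the furniture and walls round the work are solid. World frame = base frame: x ahead of the robot, y to its left, z up, the work surface at z = 0. Lengths are in m, angles in rad, forces in N, time in s.
With the tool pointing down it reaches from about 0.425 to 0.875 m from the base axis. Payload 4.7 kg.
Tool frame: the origin (TCP) lies between the finger pads; the fingertips stand 14 mm ahead of it and the grasp point (between the pads) lies 5 mm behind it; z points along the fingers, y is the line along which they close (so a half turn about z gives the same grasp; the last joint's range is limited). The gripper opens to 87 mm and grips with 3 to 60 N. Pads are 19 mm wide; open, the fingers measure 117 mm over their backs; the gripper's body (75 mm by 190 mm) begins 51 mm behind the grasp point.
Start: joints at [-1.232, 0.321, -0.07, 1.45, 0.023, 1.371, -0.057], TCP at [0.207, 0.616, 0.237] pointing down, gripper open.
Joint ranges: [-2.86, 2.86], [-0.3, 2.09], [-1.38, 1.24], [0.06, 2.45], [-1.56, 4.7], [0.09, 2.05], [-2.69, 2.69]. Speed limits (rad/s): [2.57, 2.57, 3.14, 3.14, 3.14, 3.14, 3.14].

## Interface

Orientations are given as a rotation vector (axis times angle).
In Python, from bench import ctrl gives the robot as it stands.
- The arm moves only by the tool step_arm, never from a script. Its argument "commands" is a list of rows, each an object with "travel": the shift along the tool's x, y, z in m, a list of three; "turn": the turn, a rotation vector about the tool's x, y, z in degrees, a list of three. A call has 1 to 5 rows; each row is the pose to reach, as a shift and turn from the pose commanded when the call began, along the tool's axes at that moment; what a row does not reach only later rows make up. A row lasts 1/10 s, in which the tool goes at most 50 mm and 8.59 degrees, less where a joint would pass 70% of its speed; a pose out of reach is approached as far as the arm can. A call with a gripper value outside its range is refused whole. "gripper" is the opening, from 0 (shut) to 1 (fully open), set as the call begins (left out, the last holds). The fingers move at their own pace and stop on an object; "force" is the grip in N (left out, the last holds). Time passes only in rows, so rows that repeat a pose let the fingers close. It gives the time, the measured TCP pose, the force, the opening and the grip force at its end, in the units of the state.
- ctrl.get_state(): the state, without advancing time (a new reading comes with each control period).
- ctrl.get_image(name): name is "side" or "top"; returns the picture (400x640x3 uint8, red, green, blue); there is no depth.
- ctrl.camera_model(name): a dict with "fx", "fy", "cx", "cy" (pixels), "R" (3x3) and "t" (3): a world point X has camera coordinates R X + t. Camera axes: x right, y down, z forward; pixel columns grow to the right and rows downward; lengths in m; the calibration is good to about 2 mm. A picture is of the moment at which its call begins. camera_model takes no time and is no camera call.
- ctrl.close_job(): hands the job in; it is judged then, once.
The state is a dict: "time": time; "joint_positions": joint angles; "qd": joint speeds; "joint_torque": joint torques, N m; "position": TCP position; "tool_rot": TCP orientation; "ft_force": force on the tool from outside, world axes, zero at the start; "torque": the same for the moment, N m; "grip_width": opening from 0.0 (shut) to 1.0 (fully open); "grip_force": force on a finger pad.
Only numpy, scipy, OpenCV 4.12 (cv2) and the standard library are available. Lean on these libraries where they do the work, as an engineer would, in place of code of your own. Each camera call takes 0.05 s, during which the arm holds its last target. There are 200 camera calls.

## Working session

There is one attempt and no reset: what is moved stays moved. The work goes in short steps, Python scripts to look and compute and a tool call to move; the robot and the scene stay as the last step left them, time stands still between calls to the robot, and variables do not carry over. Pictures are saved under pics/ and viewed, at most 14 in all, crops included, and the job is handed in when it is done.

Besides the shell and the picture viewer there is one more tool, called as name(argument=value, ...) on one line, values as JSON. step_arm: Moves the arm, as the interface text tells. Its arguments: {"type":"object","properties":{"commands":{"type":"array"},"gripper":{"type":"number"},"force":{"type":"number"}},"required":["commands"]}

```bash
ls; mkdir -p pics; python3 - <<'E'
from bench import ctrl
import cv2
s=ctrl.get_state(); print({k:s[k] for k in('time','position','tool_rot','grip_width','ft_force')})
for n in('top','side'):
    cv2.imwrite(f'pics/{n}0.png',ctrl.get_image(n)[:,:,::-1]); print(n,ctrl.camera_model(n))
E
```

```text
pics
{'time': 0.0, 'position': array([0.20730729, 0.61550119, 0.23545028]), 'tool_rot': array([-5.07856450e-01, -3.10008148e+00,  3.00458428e-03]), 'grip_width': 0.9998416420068486, 'ft_force': array([-0.44312103,  0.2092826 ,  0.13299277])}
top {'fx': 510.73309422287906, 'fy': 510.73309422287906, 'cx': 322.2020287163987, 'cy': 203.2982781993049, 'R': array([[ 0.02328924, -0.99960695,  0.01560662],
       [-0.99027946, -0.02520757, -0.13678881],
       [ 0.13712844, -0.01226921, -0.99047729]]), 't': array([-0.01739671,  0.46575915,  1.56112544])}
side {'fx': 434.68938810312693, 'fy': 434.68938810312693, 'cx': 313.16192071470385, 'cy': 206.67379234491887, 'R': array([[ 0.85716073, -0.51501605, -0.00582666],
       [-0.35688694, -0.5857477 , -0.72768904],
       [ 0.37135859,  0.62582593, -0.68588243]]), 't': array([-0.3882302 ,  0.21700131,  1.49090608])}
```

View pics/top0.png

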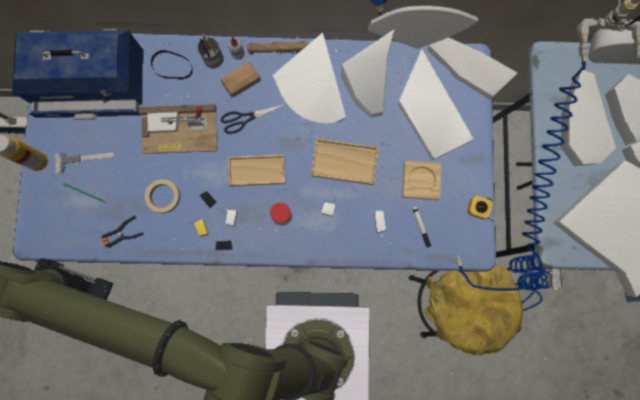

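View pics/side0.png

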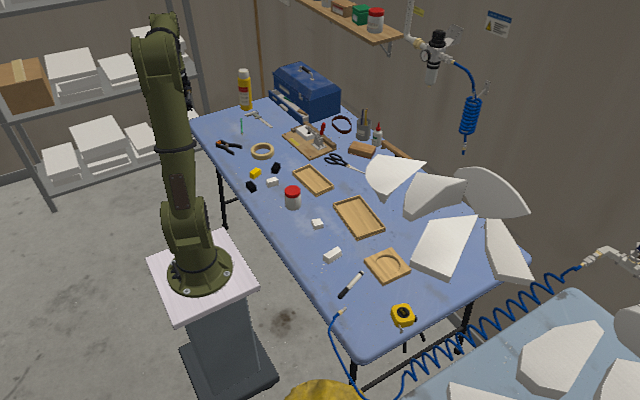

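The top view shows the row: masking tape (162,196), short offcut (231,217) with black and yellow look-alikes nearby, jar (281,213), square (328,209), long (380,221), marker (422,227) and tape measure (480,207). Behind the row are the pen tray (257,170), scrap tray (345,162) and stand (422,180). The side view agrees with this.

```bash
cat > h.py <<'E'
from bench import ctrl
import cv2, numpy as np
from scipy.spatial.transform import Rotation as Ro
def ray(n,uv,z):
    m=ctrl.camera_model(n); R,t=np.array(m['R']),np.array(m['t'])
    uv=np.atleast_2d(np.asarray(uv,float))
    d=np.c_[(uv[:,0]-m['cx'])/m['fx'],(uv[:,1]-m['cy'])/m['fy'],np.ones(len(uv))]@R
    c=-R.T@t
    return c+d*((z-c[2])/d[:,2])[:,None]
def px(n,P):
    m=ctrl.camera_model(n); X=np.array(m['R'])@np.asarray(P,float)+m['t']
    return np.array([m['fx']*X[0]/X[2]+m['cx'],m['fy']*X[1]/X[2]+m['cy']])
def img(n,name=None):
    im=ctrl.get_image(n)[:,:,::-1].copy()
    if name: cv2.imwrite(f'pics/{name}.png',im)
    return im
def blob(mask,uv,r=30):
    """component of mask nearest uv -> contour pixels, all pixels"""
    k,l,st,ce=cv2.connectedComponentsWithStats(mask.astype(np.uint8))
    ok=[i for i in range(1,k) if st[i,4]>15]
    i=min(ok,key=lambda i:np.hypot(*(ce[i]-uv)))
    ys,xs=np.where(l==i); return np.c_[xs,ys].astype(float),ce[i],st[i]
def world_shape(n,pts,z):
    """centroid, principal angle(deg, of long axis from world y), minAreaRect of pixels cast on z"""
    w=ray(n,pts,z)[:,:2]; c=w.mean(0)
    e,v=np.linalg.eigh(np.cov((w-c).T)); a=v[:,1]
    ang=np.degrees(np.arctan2(-a[0],a[1])); ang=(ang+90)%180-90
    (rc,rs,ra)=cv2.minAreaRect((w*1000).astype(np.float32))
    return c,ang,np.array(rc)/1000,np.array(rs),ra
def state():
    s=ctrl.get_state(); M=Ro.from_rotvec(s['tool_rot']).as_matrix()
    return s,M
E
cat > m.py <<'E'
from h import *
I={n:cv2.imread(f'pics/{n}0.png') for n in('top','side')}
seeds=dict(square=(.011,(328,209),(318,223)),long=(.015,(380,221),(332,255)),short=(.014,(231,217),(272,182)))
for k,(z,a,b) in seeds.items():
    for n,uv in(('top',a),('side',b)):
        hs=cv2.cvtColor(I[n],cv2.COLOR_BGR2HSV)
        m=(hs[...,1]<75)&(hs[...,2]>120)
        p,c,st=blob(m,uv); r=world_shape(n,p,z)
        print(k,n,c.round(1),st[2:],'xyz',r[0].round(4),'ang',round(r[1],1),'rect',r[2].round(4),r[3].round(0),round(r[4],1))
def red(n,uv):
    hs=cv2.cvtColor(I[n],cv2.COLOR_BGR2HSV); m=((hs[...,0]<8)|(hs[...,0]>172))&(hs[...,1]>140)
    p,c,st=blob(m,uv);print('lid',n,c,st,ray(n,[c],.075 if n=='side' else .082).round(4))
red('top',(281,213));red('side',(292,193))
for k,n,uv,z in(('scrap','top',(345,162),.022),('pen','top',(257,170),.022),('stand','top',(422,180),.02),('scrap','side',(358,217),.022),('pen','side',(313,180),.022),('stand','side',(387,266),.02)):
    hs=cv2.cvtColor(I[n],cv2.COLOR_BGR2HSV); m=(hs[...,0]>8)&(hs[...,0]<28)&(hs[...,1]>60)
    m=cv2.morphologyEx(m.astype(np.uint8),cv2.MORPH_CLOSE,np.ones((3,3)))
    p,c,st=blob(m,uv); r=world_shape(n,p,z); r2=world_shape(n,p,z/2)
    print(k,n,st,'mid xyz',r2[0].round(4),'ang',round(r[1],1),'rect',r[2].round(4),r[3].round(0),round(r[4],1))
# marker: yellow/white/black -> non-blue
for n,uv in(('top',(422,227)),('side',(350,285))):
    hs=cv2.cvtColor(I[n],cv2.COLOR_BGR2HSV); m=(hs[...,1]<75)|(hs[...,2]<70)
    p,c,st=blob(m,uv); r=world_shape(n,p,.0085)
    print('marker',n,c,st,r[0].round(4),'ang',round(r[1],1),r[2].round(4),r[3].round(0),round(r[4],1))
o=[cv2.resize(I['top'][195:265,x:x+130],None,fx=6,fy=6,interpolation=cv2.INTER_CUBIC)[:,:780] for x in(195,320)]
o=[cv2.resize(q,(780,290)) if 0 else q[:290*1] for q in o]
cv2.imwrite('pics/c1.png',np.vstack([cv2.resize(I['top'][190:260,x:x+140],(560,280),interpolation=cv2.INTER_CUBIC) for x in(180,310)]))
E
python3 m.py
```

```text
square top [286.6 159.5] [  517   240 80734] xyz [0.6115 0.108 ] ang 6.7 rect [0.6568 0.1979] [ 788. 1677.] 1.2
square side [329.4 194.7] [11  8 27] xyz [0.5805 0.0853] ang 82.4 rect [0.5818 0.0884] [34. 34.] 89.6
long top [437.8 275.5] [14  9 54] xyz [ 0.2514 -0.3703] ang 34.9 rect [ 0.2532 -0.3727] [14. 43.] 37.2
long side [373.1 230.9] [  343   263 31368] xyz [ 0.6184 -0.1285] ang 9.7 rect [0.7607 0.1476] [1546.  986.] 89.9
short top [163.2 196.9] [ 23  25 363] xyz [0.4762 0.4944] ang 61.6 rect [0.479 0.495] [76. 69.] 3.6
short side [294. 164.] [ 58  38 335] xyz [0.5553 0.3336] ang 17.7 rect [0.5675 0.2601] [119. 334.] 13.8
lid top [279.88421053 212.34035088] [271 203  19  19 285] [[0.4284 0.1213 0.082 ]]
lid side [291.97546012 191.1595092 ] [285 185  15  13 163] [[0.4291 0.1178 0.075 ]]
scrap top [ 312  139   66   45 2301] mid xyz [ 0.6067 -0.0742] ang -6.7 rect [ 0.6046 -0.0737] [198. 120.] 83.2
pen top [ 229  155   56   30 1542] mid xyz [0.5712 0.2068] ang 4.3 rect [0.569  0.2051] [ 90. 173.] 4.2
stand top [ 403  161   38   38 1290] mid xyz [ 0.5526 -0.3212] ang -5.4 rect [ 0.5512 -0.3192] [115. 115.] 87.3
scrap side [ 333  195   53   46 1356] mid xyz [ 0.6065 -0.0799] ang -7.8 rect [ 0.6002 -0.084 ] [215. 130.] 83.1
pen side [293 164  41  33 726] mid xyz [0.5715 0.2016] ang 1.8 rect [0.5652 0.1944] [102. 194.] 4.0
stand side [ 364  247   47   39 1047] mid xyz [ 0.5529 -0.3237] ang -37.8 rect [ 0.5492 -0.3281] [125. 126.] 87.2
marker top [481.25882353 206.6       ] [476 202  11  10  85] [ 0.4716 -0.5121] ang 20.8 [ 0.4719 -0.5114] [29. 32.] 1.4
marker side [402.71264368 312.35632184] [397 308  12  10  87] [ 0.4809 -0.495 ] ang 30.3 [ 0.4806 -0.4953] [32. 35.] 58.8
```

View pics/c1.png

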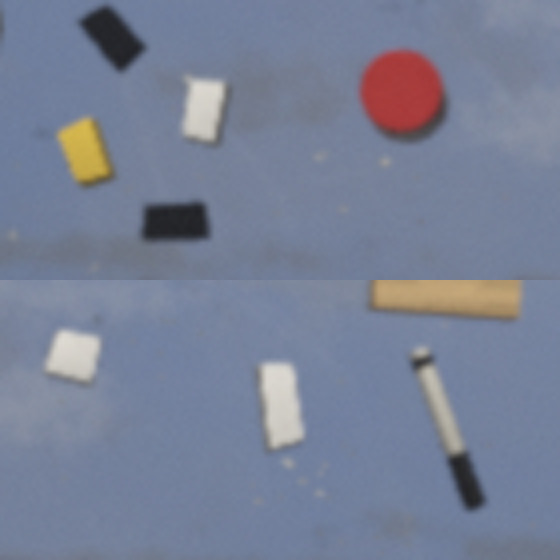

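The crop (4x) shows the short offcut near top pixel (231,217), the square near (328,209), the long near (380,221), and the marker running from (415,208) to (429,246) with its cap at the near end. The saturation mask merged with the table, so I'll use blue minus red instead.

```bash
cat > m2.py <<'E'
from h import *
import sys
tag=sys.argv[1] if len(sys.argv)>1 else '0'
I={n:cv2.imread(f'pics/{n}{tag}.png').astype(int) for n in('top','side')}
S=dict(square=(.011,(328,209),(318,223)),long=(.015,(380,221),(332,255)),short=(.014,(231,217),(272,182)),marker=(.0085,(422,227),(350,285)))
for k,(z,a,b) in S.items():
    for n,uv in(('top',a),('side',b)):
        im=I[n]; br=im[...,0]-im[...,2]; v=im.max(2)
        m=(br<22)&(v>125)
        if k=='marker': m=(br<22)
        p,c,st=blob(m,uv); r=world_shape(n,p,z)
        print(k,n,c.round(1),st[2:],'c',r[0].round(4),'ang',round(r[1],1),'rect',r[2].round(4),r[3].round(0),round(r[4],1))
E
python3 m2.py
```

```text
square top [327.8 208.9] [ 16  15 165] c [ 0.4515 -0.0245] ang 47.9 rect [ 0.4525 -0.0247] [42. 42.] 75.4
square side [316.8 221.7] [13  9 74] c [ 0.4576 -0.0191] ang 16.0 rect [ 0.4574 -0.0205] [45. 36.] 77.8
long top [379.4 221. ] [ 12  22 212] c [ 0.4169 -0.1872] ang -82.1 rect [ 0.4164 -0.1877] [68. 32.] 7.6
long side [333.3 253.5] [ 19  15 164] c [ 0.4238 -0.1858] ang -80.6 rect [ 0.4239 -0.1876] [65. 45.] 7.3
short top [230.  216.6] [ 12  19 162] c [0.4193 0.2816] ang 88.4 rect [0.4182 0.2848] [37. 52.] 78.9
short side [271.6 179.5] [13  7 56] c [0.4238 0.2891] ang 75.4 rect [0.4225 0.2884] [34. 47.] 87.2
marker top [421.  225.7] [ 19  40 227] c [ 0.406  -0.3198] ang -69.9 rect [ 0.4041 -0.3207] [132.  18.] 20.5
marker side [350.3 284.5] [ 26  28 174] c [ 0.4023 -0.3223] ang -69.5 rect [ 0.4041 -0.3223] [136.  19.] 17.8
```

Sizes agree with the specification (68x32, 42x42, 132x18, trays 198x120 and 173x90, stand 115x115). Next is a small helper that turns world waypoints into tool-axis shifts.

```bash
cat > plan.py <<'E'
from h import *
def tool(psi):
    a=np.radians(psi); y=np.array([np.cos(a),np.sin(a),0]); z=np.array([0,0,-1.])
    return np.c_[np.cross(y,z),y,z]
def tray(c,ang,u,v):  # point at tray coords u,v; ang = heading of tray x axis
    a=np.radians(ang); return [c[0]+u*np.cos(a)-v*np.sin(a), c[1]+u*np.sin(a)+v*np.cos(a)]
def plan(wps):
    s,M=state(); p=np.array(s['position'])
    print('now',p.round(4),'psi',np.degrees(np.arctan2(M[1,1],M[0,1])).round(1),'w',round(float(s['grip_width'])*87,1),'t',s['time'],'F',np.round(s['ft_force'],1))
    for x,y,z,psi in wps:
        T=tool(psi); d=M.T@(np.array([x,y,z])-p); r=Ro.from_matrix(M.T@T).as_rotvec(degrees=True)
        print('travel',d.round(3),'turn',r.round(1),'rows',round(max(np.linalg.norm(d)/.05,np.linalg.norm(r)/8.59),1))
        M=T; p=np.array([x,y,z])
SC=(.606,-.076); SA=-6.7
PC=(.571,.205); PA=4.3
ST=(.5525,-.3215)
E
python3 - <<'E'
from plan import *
q=tray(SC,SA,0,.0625); print(q)
plan([(.30,.48,.18,76),(.420,.283,.15,81),(.420,.283,.016,81)])
plan([(.30,.48,.18,76),(.420,.283,.016,81),(.420,.283,.13,81),(.48,.17,.13,51),(.54,.08,.13,21),(*q,.10,-6.7),(*q,.0235,-6.7),(*q,.13,-6.7)])
E
```

```text
[np.float64(0.6132919210687083), np.float64(-0.013926834403844617)]
now [0.2073 0.6156 0.2356] psi 71.4 w 87.2 t 0.1 F [0.2 0.9 0.2]
travel [-0.131 -0.099  0.056] turn [-0.1  0.  -4.6] rows 3.5
travel [-0.164 -0.162  0.03 ] turn [ 0.  0. -5.] rows 4.7
travel [0.    0.    0.134] turn [0. 0. 0.] rows 2.7
now [0.2073 0.6156 0.2356] psi 71.4 w 87.2 t 0.1 F [0.2 0.9 0.2]
travel [-0.131 -0.099  0.056] turn [-0.1  0.  -4.6] rows 3.5
travel [-0.164 -0.162  0.164] turn [ 0.  0. -5.] rows 5.7
travel [ 0.     0.    -0.114] turn [0. 0. 0.] rows 2.3
travel [-0.077 -0.102  0.   ] turn [ 0.  0. 30.] rows 3.5
travel [-0.103 -0.032  0.   ] turn [ 0.  0. 30.] rows 3.5
travel [-0.114  0.035  0.03 ] turn [ 0.   0.  27.7] rows 3.2
travel [0.    0.    0.077] turn [0. 0. 0.] rows 1.5
travel [ 0.     0.    -0.107] turn [0. 0. 0.] rows 2.1
```

step_arm(commands=[{"travel": [-0.033,-0.025,0.014],"turn": [0,0,-1.2]},{"travel": [-0.066,-0.05,0.028],"turn": [0,0,-2.4]},{"travel": [-0.099,-0.075,0.042],"turn": [0,0,-3.6]},{"travel": [-0.131,-0.099,0.056],"turn": [0,0,-4.6]}], gripper=0.7, force=15)

```text
time: 0.5
position: [0.3008, 0.4785, 0.1796]
tool_rot: [-0.382, -3.118, 0.001]
ft_force: [0.1, 0.1, 0.3]
grip_width: 0.739
grip_force: 0.0
```

step_arm(commands=[{"travel": [-0.033,-0.032,0.01],"turn": [0,0,-1]},{"travel": [-0.066,-0.065,0.03],"turn": [0,0,-2]},{"travel": [-0.1,-0.1,0.05],"turn": [0,0,-3]},{"travel": [-0.135,-0.134,0.07],"turn": [0,0,-4]},{"travel": [-0.164,-0.162,0.08],"turn": [0,0,-5]}])

```text
time: 1.0
position: [0.4198, 0.2812, 0.0991]
tool_rot: [-0.245, -3.131, 0.002]
ft_force: [1.0, 0.2, 0.0]
grip_width: 0.696
grip_force: 0.0
```

```bash
python3 - <<'E'
from plan import *
plan([(.420,.283,.10,81)]); plan([(.420,.283,.016,81)])
t=img('top');s=img('side')
a=cv2.resize(t[170:260,170:310],(560,360),interpolation=cv2.INTER_CUBIC);b=cv2.resize(s[130:215,220:352],(560,360))[:240]
cv2.imwrite('pics/c2.png',np.vstack([a,b]))
E
```

```text
now [0.4198 0.2812 0.0991] psi 81.0 w 60.6 t 1.0 F [1.  0.2 0. ]
travel [ 0.     0.002 -0.001] turn [-0.1 -0.1  0. ] rows 0.0
now [0.4198 0.2812 0.0991] psi 81.0 w 60.6 t 1.0 F [1.  0.2 0. ]
travel [-0.     0.002  0.083] turn [-0.1 -0.1  0. ] rows 1.7
```

View pics/c2.png

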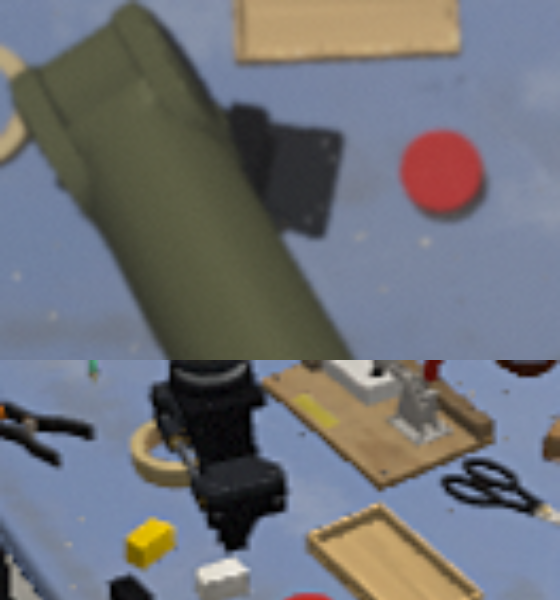

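The side crop shows the finger above the white short block with the yellow and black look-alikes clear of it; the fingertip is near side pixel (276,174). I'll compare that with the expected projection, then descend.

```bash
python3 -c "
from h import *
print(px('side',[.4198,.2812,.085]), px('side',[.42,.283,.014]))"
```

```text
[270.36714702 167.40836152] [271.46215789 180.59662979]
```

step_arm(commands=[{"travel": [0,0.002,0.03],"turn": [0,0,0]},{"travel": [0,0.002,0.06],"turn": [0,0,0]},{"travel": [0,0.002,0.083],"turn": [0,0,0]},{"travel": [0,0.002,0.083],"turn": [0,0,0]}])

```text
time: 1.5
position: [0.4195, 0.2855, 0.016]
tool_rot: [-0.246, -3.13, 0.002]
ft_force: [0.2, -0.4, 0.5]
grip_width: 0.696
grip_force: 0.0
```

step_arm(commands=[{"travel": [0,0,0],"turn": [0,0,0]},{"travel": [0,0,0],"turn": [0,0,0]},{"travel": [0,0,0],"turn": [0,0,0]},{"travel": [0,0,0],"turn": [0,0,0]},{"travel": [0,0,0],"turn": [0,0,0]}], gripper=0.2, force=10)

```text
time: 2.0
position: [0.4203, 0.2855, 0.0179]
tool_rot: [0.247, 3.132, 0.0]
ft_force: [0.1, 0.9, -0.7]
grip_width: 0.332
grip_force: 0.1
```

step_arm(commands=[{"travel": [0,0,0],"turn": [0,0,0]},{"travel": [0,0,0],"turn": [0,0,0]},{"travel": [0,0,0],"turn": [0,0,0]}])

```text
time: 2.3
position: [0.4203, 0.2855, 0.0178]
tool_rot: [0.247, 3.132, 0.0]
ft_force: [-0.2, 0.2, 2.6]
grip_width: 0.321
grip_force: 10.0
```

step_arm(commands=[{"travel": [0,0,-0.03],"turn": [0,0,0]},{"travel": [0,0,-0.07],"turn": [0,0,0]},{"travel": [0,0,-0.114],"turn": [0,0,0]},{"travel": [0,0,-0.114],"turn": [0,0,0]}])

```text
time: 2.7
position: [0.4238, 0.2881, 0.1377]
tool_rot: [0.246, 3.123, 0.013]
ft_force: [0.9, 0.0, 0.5]
grip_width: 0.317
grip_force: 10.0
```

```bash
python3 - <<'E'
from plan import *
q=tray(SC,SA,0,.0625)
plan([(.50,.17,.13,51),(.56,.07,.13,21),(*q,.07,-6.7),(*q,.025,-6.7)])
img('top','top1');img('side','side1'); I=cv2.imread('pics/side1.png'); cv2.imwrite('pics/c3.png',cv2.resize(I[100:250,220:420],(640,480),interpolation=cv2.INTER_CUBIC))
print(ctrl.get_state()['grip_force'])
E
```

```text
now [0.4238 0.2881 0.1377] psi 81.0 w 27.6 t 2.7 F [0.9 0.  0.5]
travel [-0.094 -0.105  0.007] turn [ 0.6  0.3 30. ] rows 3.5
travel [-0.11 -0.04  0.  ] turn [ 0.  0. 30.] rows 3.5
travel [-0.097  0.02   0.06 ] turn [ 0.   0.  27.7] rows 3.2
travel [0.    0.    0.045] turn [0. 0. 0.] rows 0.9
9.952903440134833
```

View pics/c3.png

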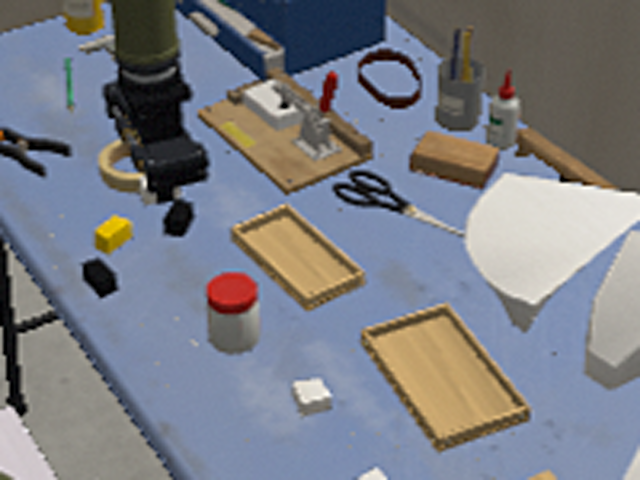

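The side crop shows the original short-offcut spot empty and the white block in the fingers. The look-alikes and the jar are undisturbed, so I'll carry on to the tray.

step_arm(commands=[{"travel": [-0.023,-0.026,0],"turn": [0,0,7.5]},{"travel": [-0.047,-0.052,0],"turn": [0,0,15]},{"travel": [-0.07,-0.08,0],"turn": [0,0,22.5]},{"travel": [-0.094,-0.105,0],"turn": [0,0,30]}])

```text
time: 3.2
position: [0.4958, 0.1651, 0.1295]
tool_rot: [-1.056, -2.956, 0.004]
ft_force: [1.3, 0.9, -0.0]
grip_width: 0.316
grip_force: 9.9
```

step_arm(commands=[{"travel": [-0.027,-0.01,0],"turn": [0,0,7.5]},{"travel": [-0.055,-0.02,0],"turn": [0,0,15]},{"travel": [-0.082,-0.03,0],"turn": [0,0,22.5]},{"travel": [-0.11,-0.04,0],"turn": [0,0,30]}])

```text
time: 3.6
position: [0.5561, 0.0655, 0.1294]
tool_rot: [-1.785, -2.582, 0.004]
ft_force: [0.6, 0.5, -0.0]
grip_width: 0.318
grip_force: 9.9
```

step_arm(commands=[{"travel": [-0.024,0.005,0],"turn": [0,0,7]},{"travel": [-0.05,0.01,0.01],"turn": [0,0,14]},{"travel": [-0.074,0.015,0.03],"turn": [0,0,21]},{"travel": [-0.097,0.02,0.05],"turn": [0,0,27.7]},{"travel": [-0.097,0.02,0.05],"turn": [0,0,27.7]}])

```text
time: 4.1
position: [0.6078, -0.0209, 0.0766]
tool_rot: [-2.353, -2.079, 0.013]
ft_force: [-1.0, -0.6, -0.2]
grip_width: 0.316
grip_force: 10.0
```

```bash
python3 - <<'E'
from plan import *
img('top','top2')
q=tray(SC,SA,0,.0625)
plan([(*q,.025,-6.7)]); print(q)
I=cv2.imread('pics/top2.png'); S=img('side','side2');
cv2.imwrite('pics/c4.png',np.vstack([cv2.resize(I[130:210,280:420],(560,320)),cv2.resize(S[150:220,290:430],(560,280))]))
E
```

```text
now [ 0.6081 -0.0187  0.0781] psi -6.8 w 27.3 t 4.15 F [-0.1  0.3 -0.4]
travel [0.006 0.005 0.053] turn [-0.3  0.2 -0.1] rows 1.1
[np.float64(0.6132919210687083), np.float64(-0.013926834403844617)]
```

View pics/c4.png

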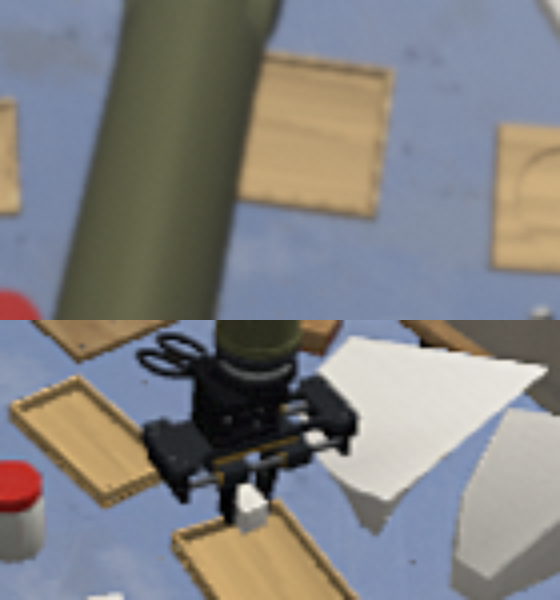

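The side crop shows the short block held between the fingers, over the left end of the scrap tray, near side pixel (352,197). I'll measure where it sits in the grip.

```bash
python3 - <<'E'
from plan import *
im=cv2.imread('pics/side2.png').astype(int); m=(im[...,0]-im[...,2]<22)&(im.min(2)>110)
p,c,st=blob(m,(352,197)); print(c,st, ray('side',[c],.0745)-[.6078,-.0195,0], px('side',[.6078,-.0195,.0745]))
E
```

```text
[352.49206349 195.76190476] [349 191   8  11  63] [[ 0.00513875 -0.00524288  0.0745    ]] [350.59138829 195.44572   ]
```

step_arm(commands=[{"travel": [0.006,0.005,0.01],"turn": [0,0,0]},{"travel": [0.006,0.005,0.03],"turn": [0,0,0]},{"travel": [0.006,0.005,0.045],"turn": [0,0,0]},{"travel": [0.006,0.005,0.053],"turn": [0,0,0]},{"travel": [0.006,0.005,0.053],"turn": [0,0,0]}])

```text
time: 4.7
position: [0.6149, -0.0106, 0.0271]
tool_rot: [-2.345, -2.088, 0.003]
ft_force: [0.4, -0.5, -0.4]
grip_width: 0.311
grip_force: 10.0
```

step_arm(commands=[{"travel": [0,0,0.002],"turn": [0,0,0]},{"travel": [0,0,0.003],"turn": [0,0,0]}])

```text
time: 4.9
position: [0.6166, -0.0113, 0.0263]
tool_rot: [2.347, 2.087, 0.002]
ft_force: [-0.7, 0.4, -0.4]
grip_width: 0.318
grip_force: 10.0
```

step_arm(commands=[{"travel": [0,0,0],"turn": [0,0,0]},{"travel": [0,0,0],"turn": [0,0,0]},{"travel": [0,0,0],"turn": [0,0,0]}], gripper=0.5)

```text
time: 5.2
position: [0.6163, -0.0113, 0.026]
tool_rot: [2.347, 2.087, 0.001]
ft_force: [-0.4, 1.1, 0.2]
grip_width: 0.473
grip_force: 0.0
```

step_arm(commands=[{"travel": [0,0,-0.03],"turn": [0,0,0]},{"travel": [0,0,-0.07],"turn": [0,0,0]},{"travel": [0,0,-0.11],"turn": [0,0,0]}])

```text
time: 5.5
position: [0.6155, -0.0114, 0.1366]
tool_rot: [-2.348, -2.087, 0.001]
ft_force: [0.5, 0.3, -0.1]
grip_width: 0.494
grip_force: 0.0
```

```bash
python3 - <<'E'
from plan import *
q=tray(SC,SA,0,.01)
plan([(.451,-.025,.08,-14.6),(.451,-.025,.016,-14.6),(.451,-.025,.12,-14.6),(*q,.10,-6.7),(*q,.0225,-6.7)])
E
```

```text
now [ 0.6155 -0.0114  0.1366] psi -6.7 w 43.0 t 5.5 F [ 0.5  0.3 -0.1]
travel [-0.033 -0.162  0.057] turn [-0.1  0.   7.9] rows 3.5
travel [0.    0.    0.064] turn [0. 0. 0.] rows 1.3
travel [ 0.     0.    -0.104] turn [0. 0. 0.] rows 2.1
travel [-0.     0.161  0.02 ] turn [ 0.   0.  -7.9] rows 3.3
travel [0.    0.    0.078] turn [0. 0. 0.] rows 1.6
```

step_arm(commands=[{"travel": [-0.008,-0.04,0],"turn": [0,0,2]},{"travel": [-0.016,-0.08,0.01],"turn": [0,0,4]},{"travel": [-0.025,-0.12,0.03],"turn": [0,0,6]},{"travel": [-0.033,-0.162,0.05],"turn": [0,0,7.9]},{"travel": [-0.033,-0.162,0.057],"turn": [0,0,7.9]}], gripper=0.78)

```text
time: 6.0
position: [0.442, -0.0253, 0.0746]
tool_rot: [-2.48, -1.914, 0.012]
ft_force: [-0.3, 0.6, 0.7]
grip_width: 0.765
grip_force: 0.0
```

step_arm(commands=[{"travel": [0,0,0],"turn": [0,0,0]},{"travel": [0,0,0],"turn": [0,0,0]}])

```text
time: 6.2
position: [0.4532, -0.0251, 0.0797]
tool_rot: [2.484, 1.92, 0.004]
ft_force: [0.1, -0.3, 0.7]
grip_width: 0.778
grip_force: 0.0
```

```bash
python3 - <<'E'
from plan import *
plan([(.451,-.025,.0155,-14.6)])
I=img('top','top3'); S=img('side','side3')
cv2.imwrite('pics/c5.png',np.vstack([cv2.resize(I[130:210,280:420],(560,320)),cv2.resize(S[170:240,270:410],(560,280))]))
E
```

```text
now [ 0.4532 -0.0251  0.0797] psi -14.6 w 67.7 t 6.2 F [ 0.1 -0.3  0.7]
travel [-0.001 -0.002  0.064] turn [ 0.2 -0.  -0. ] rows 1.3
```

View pics/c5.png

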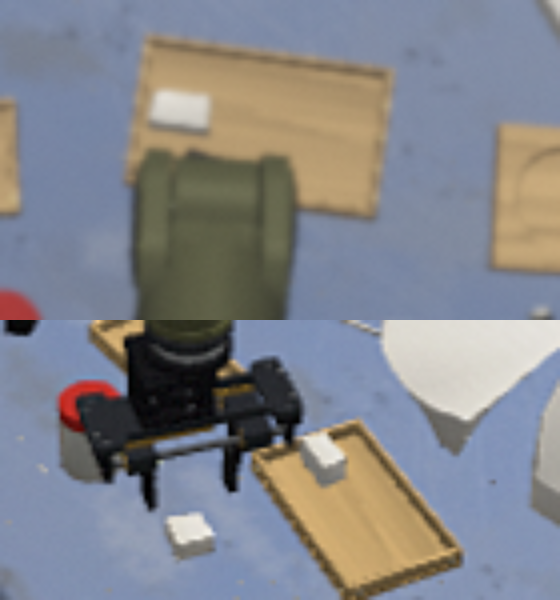

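The short offcut lies flat in the left end of the scrap tray, near top pixel (325,158). The fingers straddle the square, which is near side pixel (317,223).

step_arm(commands=[{"travel": [-0.001,-0.002,0.02],"turn": [0,0,0]},{"travel": [-0.001,-0.002,0.045],"turn": [0,0,0]},{"travel": [-0.001,-0.002,0.063],"turn": [0,0,0]},{"travel": [-0.001,-0.002,0.063],"turn": [0,0,0]}])

```text
time: 6.7
position: [0.4508, -0.0258, 0.0154]
tool_rot: [2.484, 1.92, -0.0]
ft_force: [0.1, 0.1, 0.7]
grip_width: 0.782
grip_force: 0.0
```

step_arm(commands=[{"travel": [0,0,0],"turn": [0,0,0]},{"travel": [0,0,0],"turn": [0,0,0]},{"travel": [0,0,0],"turn": [0,0,0]},{"travel": [0,0,0],"turn": [0,0,0]},{"travel": [0,0,0],"turn": [0,0,0]}], gripper=0.3)

```text
time: 7.2
position: [0.4493, -0.0256, 0.0158]
tool_rot: [2.486, 1.921, 0.001]
ft_force: [-0.4, -0.4, 1.5]
grip_width: 0.422
grip_force: 10.0
```

step_arm(commands=[{"travel": [0,0,0],"turn": [0,0,0]},{"travel": [0,0,0],"turn": [0,0,0]}])

```text
time: 7.4
position: [0.4493, -0.0255, 0.0158]
tool_rot: [2.486, 1.921, 0.001]
ft_force: [-0.1, -0.1, 1.5]
grip_width: 0.417
grip_force: 10.0
```

```bash
python3 - <<'E'
from plan import *
q=tray(SC,SA,0,.01)
plan([(.451,-.025,.12,-14.6),(*q,.10,-6.7),(*q,.0225,-6.7)]); print(ctrl.get_state()['grip_force'])
E
```

```text
now [ 0.4493 -0.0255  0.0158] psi -14.6 w 36.3 t 7.4 F [-0.1 -0.1  1.5]
travel [ 0.001  0.002 -0.104] turn [ 0. -0. -0.] rows 2.1
travel [-0.     0.161  0.02 ] turn [ 0.   0.  -7.9] rows 3.3
travel [0.    0.    0.078] turn [0. 0. 0.] rows 1.6
9.962106817401946
```

step_arm(commands=[{"travel": [0,0,-0.03],"turn": [0,0,0]},{"travel": [0,0,-0.07],"turn": [0,0,0]},{"travel": [0,0,-0.104],"turn": [0,0,0]}])

```text
time: 7.7
position: [0.4488, -0.0258, 0.1209]
tool_rot: [2.486, 1.921, -0.0]
ft_force: [0.6, -0.0, 0.8]
grip_width: 0.414
grip_force: 10.0
```

step_arm(commands=[{"travel": [0,0.03,0],"turn": [0,0,-2]},{"travel": [0,0.07,0],"turn": [0,0,-4]},{"travel": [0,0.11,0.01],"turn": [0,0,-6]},{"travel": [0,0.15,0.02],"turn": [0,0,-7.9]},{"travel": [0,0.161,0.04],"turn": [0,0,-7.9]}])

```text
time: 8.2
position: [0.6094, -0.0673, 0.08]
tool_rot: [2.343, 2.085, 0.004]
ft_force: [-0.9, -0.8, -0.7]
grip_width: 0.417
grip_force: 10.0
```

step_arm(commands=[{"travel": [0,0,0],"turn": [0,0,0]},{"travel": [0,0,0],"turn": [0,0,0]}])

```text
time: 8.4
position: [0.6037, -0.0663, 0.0789]
tool_rot: [-2.347, -2.086, 0.003]
ft_force: [0.0, -0.2, 0.2]
grip_width: 0.421
grip_force: 10.0
```

```bash
python3 - <<'E'
from plan import *
for t in('3',):
  for n,uv in(('top',(325,158)),('side',(351,199))):
    im=cv2.imread(f'pics/{n}{t}.png').astype(int); m=(im[...,0]-im[...,2]<15)&(im.min(2)>125)&(im[...,2]-im[...,0]<30)
    p,c,st=blob(m,uv); r=world_shape(n,p,.030); d=r[0]-SC; a=np.radians(SA)
    print(n,c,st[2:],r[0].round(4),'uv',(d@[np.cos(a),np.sin(a)]).round(4),(d@[-np.sin(a),np.cos(a)]).round(4),r[3:])
plan([(*tray(SC,SA,0,.008),.0225,-6.7)])
E
```

```text
top [324.47368421 157.12280702] [ 15   9 114] [ 0.614  -0.0098] uv 0.0002 0.0667 (array([25.89138985, 44.27344894]), 1.199573278427124)
side [350.76271186 202.52542373] [10  9 59] [ 0.6152 -0.014 ] uv 0.0019 0.0626 (array([54.92113876, 26.71439934]), 82.66411590576172)
now [ 0.6037 -0.0663  0.0789] psi -6.7 w 36.7 t 8.4 F [ 0.  -0.2  0.2]
travel [-0.001  0.004  0.056] turn [-0.1  0.  -0. ] rows 1.1
```

step_arm(commands=[{"travel": [0,0.004,0.02],"turn": [0,0,0]},{"travel": [0,0.004,0.04],"turn": [0,0,0]},{"travel": [0,0.004,0.052],"turn": [0,0,0]},{"travel": [0,0.004,0.057],"turn": [0,0,0]},{"travel": [0,0.004,0.057],"turn": [0,0,0]}])

```text
time: 8.9
position: [0.6086, -0.0664, 0.0228]
tool_rot: [-2.347, -2.088, -0.0]
ft_force: [0.6, 0.4, 1.0]
grip_width: 0.42
grip_force: 10.0
```

step_arm(commands=[{"travel": [0,0,0],"turn": [0,0,0]},{"travel": [0,0,0],"turn": [0,0,0]},{"travel": [0,0,0],"turn": [0,0,0]}], gripper=0.6)

```text
time: 9.2
position: [0.6094, -0.0667, 0.0233]
tool_rot: [2.347, 2.087, 0.002]
ft_force: [-0.4, -0.4, 1.0]
grip_width: 0.573
grip_force: 0.0
```

step_arm(commands=[{"travel": [0,0,-0.03],"turn": [0,0,0]},{"travel": [0,0,-0.07],"turn": [0,0,0]},{"travel": [0,0,-0.09],"turn": [0,0,0]},{"travel": [0,0,-0.09],"turn": [0,0,0]}])

```text
time: 9.6
position: [0.6115, -0.0672, 0.1167]
tool_rot: [2.344, 2.084, 0.009]
ft_force: [0.4, -0.3, 0.1]
grip_width: 0.598
grip_force: 0.0
```

```bash
python3 - <<'E'
from plan import *
q=tray(SC,SA,0,-.0525); L=(.4175,-.187)
plan([(.53,-.13,.11,-45),(*L,.08,-82),(*L,.017,-82),(*L,.12,-82),(.53,-.13,.11,-45),(*q,.08,-6.7),(*q,.0225,-6.7)])
E
```

```text
now [ 0.6115 -0.0672  0.1167] psi -6.7 w 52.0 t 9.6 F [ 0.4 -0.3  0.1]
travel [-0.072 -0.074  0.006] turn [ 0.4 -0.2 38.3] rows 4.5
travel [-0.12  -0.039  0.03 ] turn [ 0.  0. 37.] rows 4.3
travel [0.    0.    0.063] turn [0. 0. 0.] rows 1.3
travel [ 0.     0.    -0.103] turn [0. 0. 0.] rows 2.1
travel [ 0.119 -0.041  0.01 ] turn [  0.   0. -37.] rows 4.3
travel [0.051 0.048 0.03 ] turn [  0.    0.  -38.3] rows 4.5
travel [0.    0.    0.058] turn [0. 0. 0.] rows 1.2
```

step_arm(commands=[{"travel": [-0.014,-0.015,0],"turn": [0,0,8]},{"travel": [-0.03,-0.03,0],"turn": [0,0,16]},{"travel": [-0.045,-0.045,0],"turn": [0,0,24]},{"travel": [-0.06,-0.06,0],"turn": [0,0,32]},{"travel": [-0.072,-0.074,0],"turn": [0,0,38.3]}], gripper=0.7)

```text
time: 10.1
position: [0.5255, -0.1303, 0.1117]
tool_rot: [-2.906, -1.193, 0.002]
ft_force: [-0.9, 0.0, -0.2]
grip_width: 0.697
grip_force: 0.0
```

step_arm(commands=[{"travel": [-0.025,-0.008,0],"turn": [0,0,8]},{"travel": [-0.05,-0.016,0.01],"turn": [0,0,16]},{"travel": [-0.075,-0.024,0.02],"turn": [0,0,24]},{"travel": [-0.1,-0.032,0.03],"turn": [0,0,32]},{"travel": [-0.12,-0.039,0.036],"turn": [0,0,37]}])

```text
time: 10.6
position: [0.4122, -0.187, 0.0751]
tool_rot: [-3.134, -0.21, 0.003]
ft_force: [0.0, 0.4, 0.2]
grip_width: 0.703
grip_force: 0.0
```

step_arm(commands=[{"travel": [0,0,0],"turn": [0,0,0]},{"travel": [0,0,0],"turn": [0,0,0]},{"travel": [0,0,0],"turn": [0,0,0]}])

```text
time: 10.9
position: [0.4157, -0.1863, 0.0769]
tool_rot: [3.133, 0.222, 0.002]
ft_force: [0.0, 0.1, -0.1]
grip_width: 0.699
grip_force: 0.0
```

```bash
python3 - <<'E'
from plan import *
plan([(.4175,-.187,.017,-82)])
I=img('top','top4'); S=img('side','side4')
cv2.imwrite('pics/c6.png',np.vstack([cv2.resize(I[130:210,280:420],(560,320)),cv2.resize(S[190:270,290:430],(560,320))[:280]]))
E
```

```text
now [ 0.4157 -0.1863  0.0769] psi -81.9 w 60.8 t 10.9 F [ 0.   0.1 -0.1]
travel [0.002 0.001 0.06 ] turn [ 0.  -0.1  0.1] rows 1.2
```

View pics/c6.png

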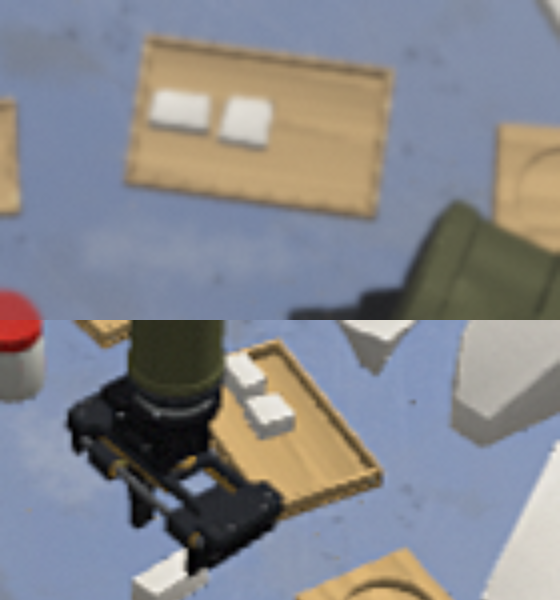

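The short and square offcuts lie flat side by side in the scrap tray, with about 90 mm free on its right, crop x 270–385. The gripper hovers over the long offcut.

step_arm(commands=[{"travel": [0.002,0.001,0.02],"turn": [0,0,0]},{"travel": [0.002,0.001,0.045],"turn": [0,0,0]},{"travel": [0.002,0.001,0.06],"turn": [0,0,0]},{"travel": [0.002,0.001,0.06],"turn": [0,0,0]}])

```text
time: 11.4
position: [0.4167, -0.1874, 0.0155]
tool_rot: [3.133, 0.221, -0.004]
ft_force: [-0.0, 0.3, 0.4]
grip_width: 0.7
grip_force: 0.0
```

step_arm(commands=[{"travel": [0,0,0],"turn": [0,0,0]},{"travel": [0,0,0],"turn": [0,0,0]},{"travel": [0,0,0],"turn": [0,0,0]},{"travel": [0,0,0],"turn": [0,0,0]},{"travel": [0,0,0],"turn": [0,0,0]}], gripper=0.2)

```text
time: 11.9
position: [0.4168, -0.1874, 0.0168]
tool_rot: [-3.134, -0.219, -0.001]
ft_force: [0.1, -0.3, -0.6]
grip_width: 0.332
grip_force: 0.0
```

step_arm(commands=[{"travel": [0,0,0],"turn": [0,0,0]},{"travel": [0,0,0],"turn": [0,0,0]},{"travel": [0,0,0],"turn": [0,0,0]}])

```text
time: 12.2
position: [0.4168, -0.1874, 0.0167]
tool_rot: [-3.134, -0.219, -0.001]
ft_force: [-0.2, 2.2, 2.0]
grip_width: 0.318
grip_force: 10.0
```

```bash
python3 - <<'E'
from plan import *
q=tray(SC,SA,0,-.053)
plan([(.4175,-.187,.12,-82),(.53,-.14,.11,-45),(*q,.08,-6.7),(*q,.0225,-6.7)]); print(ctrl.get_state()['grip_force'])
E
```

```text
now [ 0.4168 -0.1874  0.0167] psi -82.0 w 27.6 t 12.2 F [-0.2  2.2  2. ]
travel [ 0.001 -0.    -0.103] turn [-0. -0. -0.] rows 2.1
travel [ 0.118 -0.031  0.01 ] turn [  0.   0. -37.] rows 4.3
travel [0.057 0.041 0.03 ] turn [  0.    0.  -38.3] rows 4.5
travel [0.    0.    0.058] turn [0. 0. 0.] rows 1.2
10.033871233463287
```

step_arm(commands=[{"travel": [0,0,-0.03],"turn": [0,0,0]},{"travel": [0,0,-0.07],"turn": [0,0,0]},{"travel": [0,0,-0.103],"turn": [0,0,0]}])

```text
time: 12.5
position: [0.4164, -0.188, 0.1208]
tool_rot: [3.133, 0.217, -0.001]
ft_force: [1.5, 1.9, 0.0]
grip_width: 0.314
grip_force: 10.0
```

step_arm(commands=[{"travel": [0.022,-0.006,0],"turn": [0,0,-7.5]},{"travel": [0.045,-0.012,0],"turn": [0,0,-15]},{"travel": [0.07,-0.018,0],"turn": [0,0,-22.5]},{"travel": [0.095,-0.025,0],"turn": [0,0,-30]},{"travel": [0.118,-0.031,0],"turn": [0,0,-37]}])

```text
time: 13.0
position: [0.5301, -0.1396, 0.1191]
tool_rot: [-2.899, -1.21, 0.001]
ft_force: [0.2, 1.1, 0.4]
grip_width: 0.317
grip_force: 10.0
```

step_arm(commands=[{"travel": [0.011,0.008,0],"turn": [0,0,-7.7]},{"travel": [0.022,0.016,0],"turn": [0,0,-15.4]},{"travel": [0.034,0.024,0.01],"turn": [0,0,-23]},{"travel": [0.046,0.032,0.02],"turn": [0,0,-31]},{"travel": [0.057,0.041,0.03],"turn": [0,0,-38.3]}])

```text
time: 13.5
position: [0.5989, -0.1286, 0.0887]
tool_rot: [-2.341, -2.094, 0.0]
ft_force: [-0.4, -0.2, 0.4]
grip_width: 0.314
grip_force: 10.0
```

step_arm(commands=[{"travel": [0,0,0.01],"turn": [0,0,0]},{"travel": [0,0,0.01],"turn": [0,0,0]},{"travel": [0,0,0.01],"turn": [0,0,0]}])

```text
time: 13.8
position: [0.5974, -0.1296, 0.0793]
tool_rot: [-2.35, -2.084, 0.002]
ft_force: [-0.2, 0.1, 0.1]
grip_width: 0.311
grip_force: 10.0
```

```bash
python3 - <<'E'
from plan import *
q=tray(SC,SA,0,-.053)
plan([(*q,.0228,-6.7)])
im=img('side','side5').astype(int); m=(im[...,0]-im[...,2]<15)&(im.min(2)>110)&(im[...,2]-im[...,0]<30)
s,M=state(); P=s['position']; P0=[P[0],P[1],P[2]-.002]; u=px('side',P0); p,c,st=blob(m,u)
print(u,c,st,(ray('side',[c],P0[2])-P0).round(4))
I=img('top','top5')
cv2.imwrite('pics/c7.png',np.vstack([cv2.resize(I[130:210,280:420],(560,320)),cv2.resize(im[170:250,300:440].astype(np.uint8),(560,320))[:280]]))
E
```

```text
now [ 0.5974 -0.1296  0.0793] psi -6.9 w 27.1 t 13.8 F [-0.2  0.1  0.1]
travel [0.001 0.002 0.056] turn [-0.1  0.  -0.2] rows 1.1
[365.63341972 212.97988752] [368.18072289 214.90361446] [364 209   9  13  83] [[ 0.002  -0.0129 -0.    ]]
```

View pics/c7.png

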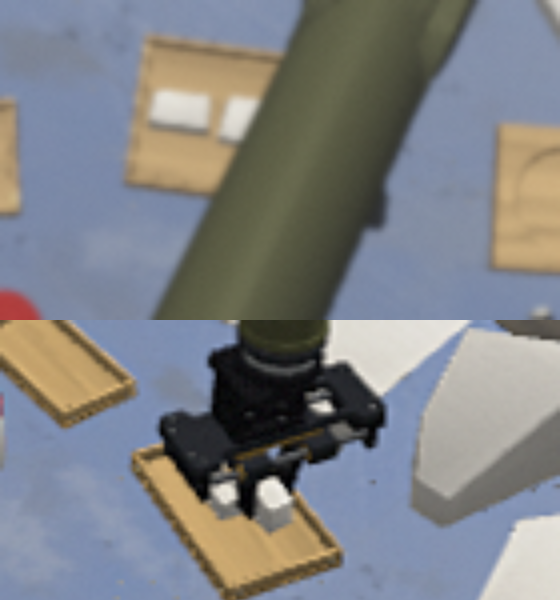

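The side crop shows the long block held along the tray's length, with its near end at about side pixel (369,221). I'll compare that end, the square's edge and the tray wall to get the real gaps.

```bash
python3 - <<'E'
from plan import *
a=np.radians(SA); ey=np.array([-np.sin(a),np.cos(a)]); P=np.array([.5974,-.1296])
im=cv2.imread('pics/side5.png').astype(int); m=(im[...,0]-im[...,2]<15)&(im.min(2)>110)&(im[...,2]-im[...,0]<30)
p,c,st=blob(m,(368,215))
# extreme of visible silhouette toward -tray y, on bottom plane z=.062 ; top face on z=.092
for z in(.062,.092):
    v=(ray('side',p,z)[:,:2]-P)@ey; print('z',z,'min v',v.min().round(4))
im=cv2.imread('pics/top4.png').astype(int)
m=(im[...,0]-im[...,2]<15)&(im.min(2)>125)&(im[...,2]-im[...,0]<30)
for n,uv,z in(('short',(325,158),.034),('square',(341,160),.028)):
    p,c,st=blob(m,uv); w=ray('top',p,z)[:,:2]-SC; v=w@ey; print(n,c,v.mean().round(4),np.percentile(v,[3,97]).round(4))
w=np.array([[313.0,138],[377.5,147.5]])
hs=cv2.cvtColor(im.astype(np.uint8),cv2.COLOR_BGR2HSV); mm=(hs[...,0]>8)&(hs[...,0]<28)&(hs[...,1]>60)
mm=cv2.morphologyEx(mm.astype(np.uint8),cv2.MORPH_CLOSE,np.ones((9,9))); p,c,st=blob(mm,(345,162)); v=(ray('top',p,.022)[:,:2]-SC)@ey; u=(ray('top',p,.022)[:,:2]-SC)@[np.cos(a),np.sin(a)]
print('tray v',np.percentile(v,[.5,99.5]).round(4),'u',np.percentile(u,[.5,99.5]).round(4))
E
```

```text
z 0.062 min v -0.0291
z 0.092 min v -0.0541
short [324.51754386 157.14035088] 0.0665 [0.046  0.0867]
square [341.11290323 160.03225806] 0.0132 [-0.0039  0.0306]
tray v [-0.0959  0.1   ] u [-0.0611  0.0576]
```

step_arm(commands=[{"travel": [-0.003,0.002,0.02],"turn": [0,0,0]},{"travel": [-0.003,0.002,0.04],"turn": [0,0,0]},{"travel": [-0.003,0.002,0.052],"turn": [0,0,0]},{"travel": [-0.003,0.002,0.056],"turn": [0,0,0]},{"travel": [-0.003,0.002,0.056],"turn": [0,0,0]}])

```text
time: 14.4
position: [0.6001, -0.1323, 0.0238]
tool_rot: [-2.348, -2.087, -0.0]
ft_force: [0.1, 0.2, -0.9]
grip_width: 0.317
grip_force: 10.0
```

step_arm(commands=[{"travel": [0,0,0],"turn": [0,0,0]},{"travel": [0,0,0],"turn": [0,0,0]},{"travel": [0,0,0],"turn": [0,0,0]}], gripper=0.5)

```text
time: 14.7
position: [0.6007, -0.1324, 0.0242]
tool_rot: [2.347, 2.087, 0.002]
ft_force: [0.4, -0.4, 0.2]
grip_width: 0.473
grip_force: 0.0
```

step_arm(commands=[{"travel": [0,0,-0.03],"turn": [0,0,0]},{"travel": [0,0,-0.07],"turn": [0,0,0]},{"travel": [0,0,-0.11],"turn": [0,0,0]},{"travel": [0,0,-0.11],"turn": [0,0,0]}])

```text
time: 15.1
position: [0.604, -0.1337, 0.14]
tool_rot: [2.342, 2.082, 0.012]
ft_force: [0.6, -1.0, 0.4]
grip_width: 0.5
grip_force: 0.0
```

```bash
python3 - <<'E'
from plan import *
K=(.405,-.321)
plan([(.50,-.22,.12,-38),(*K,.08,-69.5),(*K,.016,-69.5)])
E
```

```text
now [ 0.604  -0.1337  0.14  ] psi -6.7 w 43.5 t 15.1 F [ 0.6 -1.   0.4]
travel [-0.098 -0.093  0.019] turn [ 0.6 -0.2 31.3] rows 3.6
travel [-0.138 -0.013  0.04 ] turn [ 0.   0.  31.5] rows 3.7
travel [0.    0.    0.064] turn [0. 0. 0.] rows 1.3
```

step_arm(commands=[{"travel": [-0.02,-0.019,0],"turn": [0,0,6.5]},{"travel": [-0.04,-0.038,0],"turn": [0,0,13]},{"travel": [-0.06,-0.056,0.005],"turn": [0,0,19]},{"travel": [-0.08,-0.075,0.01],"turn": [0,0,25]},{"travel": [-0.098,-0.093,0.015],"turn": [0,0,31.3]}], gripper=0.6)

```text
time: 15.6
position: [0.4952, -0.2196, 0.1182]
tool_rot: [-2.827, -1.37, -0.001]
ft_force: [0.7, -0.5, -0.1]
grip_width: 0.602
grip_force: 0.0
```

step_arm(commands=[{"travel": [-0.028,-0.003,0],"turn": [0,0,6.5]},{"travel": [-0.055,-0.006,0.01],"turn": [0,0,13]},{"travel": [-0.083,-0.008,0.02],"turn": [0,0,19]},{"travel": [-0.11,-0.01,0.03],"turn": [0,0,25]},{"travel": [-0.138,-0.013,0.04],"turn": [0,0,31.5]}])

```text
time: 16.1
position: [0.4005, -0.32, 0.0782]
tool_rot: [-3.093, -0.552, -0.002]
ft_force: [-0.2, -0.3, 0.3]
grip_width: 0.599
grip_force: 0.0
```

step_arm(commands=[{"travel": [0,0,0],"turn": [0,0,0]},{"travel": [0,0,0],"turn": [0,0,0]},{"travel": [0,0,0],"turn": [0,0,0]}])

```text
time: 16.4
position: [0.4021, -0.3188, 0.0787]
tool_rot: [-3.091, -0.562, -0.001]
ft_force: [0.8, -0.2, -0.2]
grip_width: 0.604
grip_force: 0.0
```

```bash
python3 - <<'E'
from plan import *
plan([(.405,-.321,.016,-69.5)])
I=img('top','top6'); S=img('side','side6')
cv2.imwrite('pics/c8.png',np.vstack([cv2.resize(I[130:210,280:420],(560,320)),cv2.resize(S[225:305,290:430],(560,320))[:280]]))
E
```

```text
now [ 0.4021 -0.3188  0.0787] psi -69.4 w 52.6 t 16.4 F [ 0.8 -0.2 -0.2]
travel [0.002 0.003 0.063] turn [ 0.  -0.1  0.1] rows 1.3
```

View pics/c8.png

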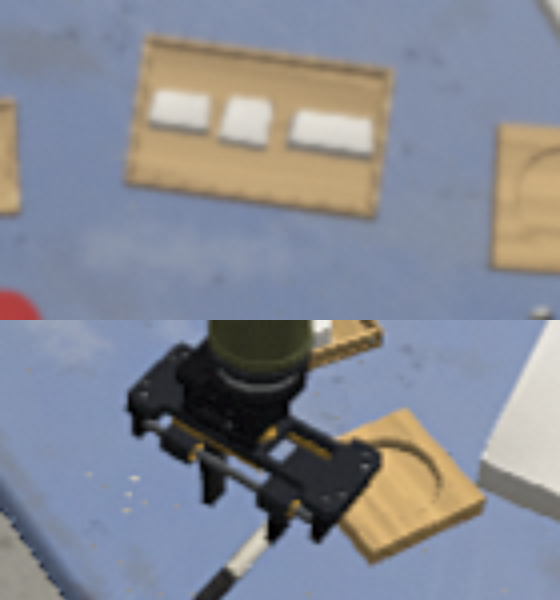

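All three offcuts lie flat in a row in the scrap tray with gaps between them. The gripper straddles the marker, whose barrel lies between the fingers near side pixel (350,285).

step_arm(commands=[{"travel": [0.002,0.003,0.02],"turn": [0,0,0]},{"travel": [0.002,0.003,0.045],"turn": [0,0,0]},{"travel": [0.002,0.003,0.062],"turn": [0,0,0]},{"travel": [0.002,0.003,0.062],"turn": [0,0,0]}])

```text
time: 16.9
position: [0.4046, -0.3209, 0.0156]
tool_rot: [-3.091, -0.562, 0.001]
ft_force: [-0.4, -0.8, 0.2]
grip_width: 0.601
grip_force: 0.0
```

step_arm(commands=[{"travel": [0,0,0],"turn": [0,0,0]},{"travel": [0,0,0],"turn": [0,0,0]},{"travel": [0,0,0],"turn": [0,0,0]},{"travel": [0,0,0],"turn": [0,0,0]},{"travel": [0,0,0],"turn": [0,0,0]}], gripper=0.1, force=15)

```text
time: 17.4
position: [0.4042, -0.3215, 0.0168]
tool_rot: [3.091, 0.559, 0.001]
ft_force: [-1.0, -0.2, 0.6]
grip_width: 0.23
grip_force: 0.0
```

step_arm(commands=[{"travel": [0,0,0],"turn": [0,0,0]},{"travel": [0,0,0],"turn": [0,0,0]},{"travel": [0,0,0],"turn": [0,0,0]}])

```text
time: 17.7
position: [0.4042, -0.3215, 0.0167]
tool_rot: [-3.091, -0.559, -0.001]
ft_force: [0.4, 0.9, 2.5]
grip_width: 0.195
grip_force: 15.0
```

```bash
python3 - <<'E'
from plan import *
plan([(.405,-.321,.15,-69.5),(.49,-.18,.16,-42),(.54,-.02,.16,-15),(.57,.12,.15,4.3),(*PC,.08,4.3),(*PC,.0225,4.3)]); print(ctrl.get_state()['grip_force'])
E
```

```text
now [ 0.4042 -0.3215  0.0167] psi -69.5 w 16.9 t 17.7 F [0.4 0.9 2.5]
travel [ 0.001 -0.    -0.133] turn [-0. -0. -0.] rows 2.7
travel [ 0.129 -0.102 -0.01 ] turn [  0.    0.  -27.5] rows 3.3
travel [ 0.152 -0.07   0.   ] turn [  0.   0. -27.] rows 3.4
travel [ 0.143 -0.007  0.01 ] turn [  0.    0.  -19.3] rows 2.9
travel [0.085 0.007 0.07 ] turn [0. 0. 0.] rows 2.2
travel [0.    0.    0.058] turn [0. 0. 0.] rows 1.2
15.00025749206543
```

step_arm(commands=[{"travel": [0,0,-0.03],"turn": [0,0,0]},{"travel": [0,0,-0.07],"turn": [0,0,0]},{"travel": [0,0,-0.11],"turn": [0,0,0]},{"travel": [0,0,-0.133],"turn": [0,0,0]}])

```text
time: 18.1
position: [0.4046, -0.3228, 0.1521]
tool_rot: [3.09, 0.557, 0.004]
ft_force: [0.7, 0.6, -0.8]
grip_width: 0.196
grip_force: 15.0
```

step_arm(commands=[{"travel": [0.03,-0.024,0],"turn": [0,0,-6.5]},{"travel": [0.06,-0.048,0],"turn": [0,0,-13]},{"travel": [0.095,-0.075,-0.005],"turn": [0,0,-20]},{"travel": [0.129,-0.102,-0.01],"turn": [0,0,-27.5]}])

```text
time: 18.5
position: [0.4896, -0.1795, 0.1597]
tool_rot: [-2.867, -1.284, -0.001]
ft_force: [0.9, -1.1, 0.9]
grip_width: 0.192
grip_force: 15.0
```

step_arm(commands=[{"travel": [0.038,-0.017,0],"turn": [0,0,-7]},{"travel": [0.076,-0.035,0],"turn": [0,0,-14]},{"travel": [0.114,-0.052,0],"turn": [0,0,-20]},{"travel": [0.152,-0.07,0],"turn": [0,0,-27]}])

```text
time: 18.9
position: [0.5391, -0.0196, 0.1595]
tool_rot: [-2.488, -1.918, -0.001]
ft_force: [0.3, -0.9, 0.4]
grip_width: 0.198
grip_force: 15.0
```

step_arm(commands=[{"travel": [0.036,-0.002,0],"turn": [0,0,-5]},{"travel": [0.072,-0.004,0],"turn": [0,0,-10]},{"travel": [0.108,-0.005,0.005],"turn": [0,0,-15]},{"travel": [0.143,-0.007,0.01],"turn": [0,0,-19.3]}])

```text
time: 19.3
position: [0.5694, 0.1203, 0.1493]
tool_rot: [2.133, 2.307, 0.001]
ft_force: [-0.6, -1.3, 0.3]
grip_width: 0.194
grip_force: 15.0
```

step_arm(commands=[{"travel": [0.03,0.003,0.02],"turn": [0,0,0]},{"travel": [0.06,0.005,0.045],"turn": [0,0,0]},{"travel": [0.085,0.007,0.07],"turn": [0,0,0]},{"travel": [0.085,0.007,0.07],"turn": [0,0,0]},{"travel": [0.085,0.007,0.07],"turn": [0,0,0]}])

```text
time: 19.8
position: [0.5692, 0.204, 0.0787]
tool_rot: [2.135, 2.304, -0.003]
ft_force: [-0.2, -1.4, -0.6]
grip_width: 0.188
grip_force: 15.0
```

```bash
python3 - <<'E'
from plan import *
plan([(*PC,.0225,4.3)])
S=img('side','side7'); cv2.imwrite('pics/c9.png',cv2.resize(S[120:220,240:380],(700,500)))
a=np.radians(PA); ey=np.array([-np.sin(a),np.cos(a)]); P,_=state(); P=P['position']
for d in(-.067,.067): print(d,px('side',[*(P[:2]+d*ey),P[2]-.0075]))
I=cv2.imread('pics/top6.png');hs=cv2.cvtColor(I,cv2.COLOR_BGR2HSV); mm=(hs[...,0]>8)&(hs[...,0]<28)&(hs[...,1]>60)
mm=cv2.morphologyEx(mm.astype(np.uint8),cv2.MORPH_CLOSE,np.ones((5,5))); p,c,st=blob(mm,(257,170)); w=ray('top',p,.022)[:,:2]-PC; print('pen v',np.percentile(w@ey,[.5,99.5]).round(4),'u',np.percentile(w@[np.cos(a),np.sin(a)],[.5,99.5]).round(4))
E
```

```text
now [0.5692 0.204  0.0787] psi 4.4 w 16.3 t 19.8 F [-0.2 -1.4 -0.6]
travel [0.001 0.002 0.056] turn [-0.1  0.1  0.1] rows 1.1
-0.067 [321.71162242 176.55855719]
0.067 [302.84351584 160.04361344]
pen v [-0.0854  0.0863] u [-0.0467  0.0428]
```

View pics/c9.png

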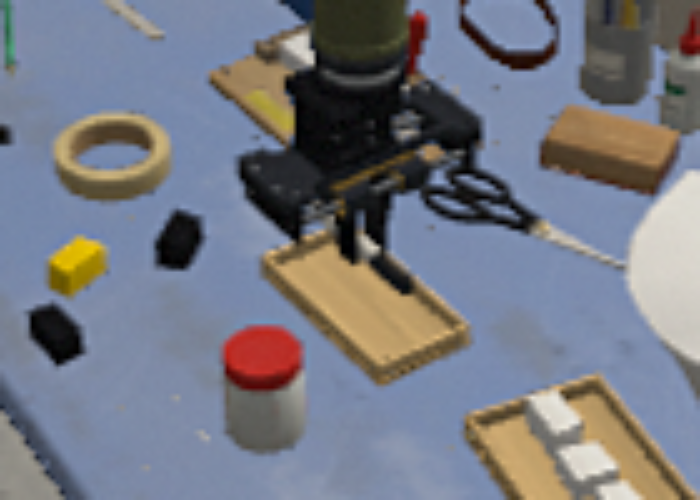

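The marker is held level over the pen tray. Its cap end is at side pixel (321,178) against a predicted (321.7,176.6), so it is centred.

step_arm(commands=[{"travel": [0.001,0.002,0.02],"turn": [0,0,0]},{"travel": [0.001,0.002,0.04],"turn": [0,0,0]},{"travel": [0.001,0.002,0.052],"turn": [0,0,0]},{"travel": [0.001,0.002,0.056],"turn": [0,0,0]},{"travel": [0.001,0.002,0.056],"turn": [0,0,0]}])

```text
time: 20.35
position: [0.572, 0.2045, 0.0238]
tool_rot: [2.138, 2.302, 0.0]
ft_force: [0.8, 0.2, 0.4]
grip_width: 0.196
grip_force: 15.0
```

step_arm(commands=[{"travel": [0,0,0],"turn": [0,0,0]},{"travel": [0,0,0],"turn": [0,0,0]},{"travel": [0,0,0],"turn": [0,0,0]}], gripper=0.38)

```text
time: 20.65
position: [0.5722, 0.2055, 0.0244]
tool_rot: [2.136, 2.303, 0.002]
ft_force: [0.1, -0.0, -0.7]
grip_width: 0.351
grip_force: 0.0
```

step_arm(commands=[{"travel": [0,0,-0.03],"turn": [0,0,0]},{"travel": [0,0,-0.07],"turn": [0,0,0]},{"travel": [0,0,-0.12],"turn": [0,0,0]},{"travel": [0,0,-0.15],"turn": [0,0,0]},{"travel": [0,0,-0.15],"turn": [0,0,0]}])

```text
time: 21.15
position: [0.5749, 0.2061, 0.1796]
tool_rot: [2.135, 2.301, 0.016]
ft_force: [0.5, 0.4, -0.4]
grip_width: 0.379
grip_force: 0.0
```

```bash
python3 - <<'E'
from plan import *
J=(.4285,.120)
plan([(*J,.15,4.3),(*J,.045,4.3)])
E
```

```text
now [0.5749 0.2061 0.1796] psi 4.3 w 33.0 t 21.15 F [ 0.5  0.4 -0.4]
travel [-0.075 -0.153  0.028] turn [ 0.5 -0.3 -0. ] rows 3.4
travel [0.    0.    0.105] turn [0. 0. 0.] rows 2.1
```

step_arm(commands=[{"travel": [-0.02,-0.04,0],"turn": [0,0,0]},{"travel": [-0.04,-0.08,0.01],"turn": [0,0,0]},{"travel": [-0.06,-0.12,0.02],"turn": [0,0,0]},{"travel": [-0.075,-0.153,0.03],"turn": [0,0,0]},{"travel": [-0.075,-0.153,0.045],"turn": [0,0,0]}], gripper=1.0)

```text
time: 21.65
position: [0.4206, 0.1174, 0.1276]
tool_rot: [-2.134, -2.299, -0.0]
ft_force: [0.2, 0.7, -0.7]
grip_width: 0.749
grip_force: 0.0
```

step_arm(commands=[{"travel": [0,0,0],"turn": [0,0,0]},{"travel": [0,0,0],"turn": [0,0,0]},{"travel": [0,0,0],"turn": [0,0,0]}])

```text
time: 21.95
position: [0.4257, 0.1194, 0.1291]
tool_rot: [2.136, 2.302, 0.001]
ft_force: [-0.5, 0.2, 0.1]
grip_width: 0.972
grip_force: 0.0
```

```bash
python3 - <<'E'
from plan import *
plan([(.4285,.120,.045,4.3)])
S=img('side','side8');I=img('top','top8'); cv2.imwrite('pics/c10.png',np.hstack([cv2.resize(S[130:230,250:350],(400,400)),cv2.resize(I[130:230,210:310],(400,400))]))
E
```

```text
now [0.4257 0.1194 0.1291] psi 4.3 w 84.5 t 21.95 F [-0.5  0.2  0.1]
travel [0.    0.003 0.084] turn [ 0.1  0.  -0. ] rows 1.7
```

View pics/c10.png

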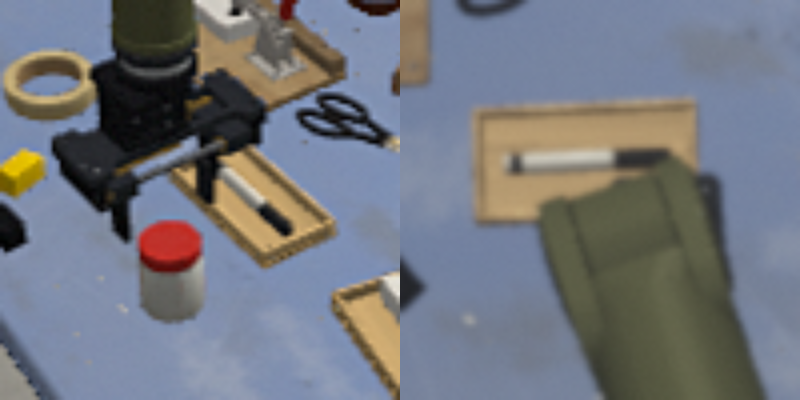

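The marker lies flat inside the pen tray, and the open fingers straddle the jar's lid at side pixel (292,191). I'll descend on it.

step_arm(commands=[{"travel": [0,0.003,0.02],"turn": [0,0,0]},{"travel": [0,0.003,0.035],"turn": [0,0,0]},{"travel": [0,0.003,0.045],"turn": [0,0,0]},{"travel": [0,0.003,0.045],"turn": [0,0,0]}])

```text
time: 22.45
position: [0.427, 0.1189, 0.0825]
tool_rot: [-2.137, -2.303, 0.004]
ft_force: [0.6, -0.7, 0.8]
grip_width: 1.003
grip_force: 0.0
```

step_arm(commands=[{"travel": [0,0,0.015],"turn": [0,0,0]},{"travel": [0,0,0.03],"turn": [0,0,0]},{"travel": [0,0,0.039],"turn": [0,0,0]},{"travel": [0,0,0.039],"turn": [0,0,0]}])

```text
time: 22.85
position: [0.4272, 0.119, 0.044]
tool_rot: [-2.137, -2.303, 0.003]
ft_force: [-0.9, -1.4, -0.4]
grip_width: 0.998
grip_force: 0.0
```

step_arm(commands=[{"travel": [0,0,0],"turn": [0,0,0]},{"travel": [0,0,0],"turn": [0,0,0]},{"travel": [0,0,0],"turn": [0,0,0]},{"travel": [0,0,0],"turn": [0,0,0]},{"travel": [0,0,0],"turn": [0,0,0]}], gripper=0.6, force=25)

```text
time: 23.35
position: [0.4286, 0.1196, 0.0452]
tool_rot: [2.136, 2.303, 0.003]
ft_force: [0.5, 0.3, 2.1]
grip_width: 0.716
grip_force: 25.0
```

```bash
python3 - <<'E'
from plan import *
J=(.4285,.120)
plan([(*J,.16,4.3),(.52,.0,.16,-10),(.56,-.16,.16,-20),(*ST,.12,-30),(*ST,.054,-30)]); print(ctrl.get_state()['grip_force'])
S=cv2.imread('pics/side8.png'); im=cv2.imread('pics/top8.png').astype(int)
E
```

```text
now [0.4286 0.1196 0.0452] psi 4.3 w 62.3 t 23.35 F [0.5 0.3 2.1]
travel [ 0.001  0.    -0.115] turn [ 0.1 -0.  -0. ] rows 2.3
travel [-0.127  0.082  0.   ] turn [ 0.   0.  14.3] rows 3.0
travel [-0.151  0.067  0.   ] turn [ 0.  0. 10.] rows 3.3
travel [-0.154  0.048  0.04 ] turn [ 0.  0. 10.] rows 3.3
travel [0.    0.    0.066] turn [0. 0. 0.] rows 1.3
24.98354770224978
```

step_arm(commands=[{"travel": [0,0,-0.02],"turn": [0,0,0]},{"travel": [0,0,-0.05],"turn": [0,0,0]},{"travel": [0,0,-0.09],"turn": [0,0,0]},{"travel": [0,0,-0.115],"turn": [0,0,0]},{"travel": [0,0,-0.115],"turn": [0,0,0]}])

```text
time: 23.85
position: [0.4296, 0.1201, 0.1626]
tool_rot: [2.136, 2.302, 0.01]
ft_force: [-0.1, 0.4, -2.2]
grip_width: 0.711
grip_force: 25.0
```

step_arm(commands=[{"travel": [-0.02,0.014,0],"turn": [0,0,3]},{"travel": [-0.05,0.032,0],"turn": [0,0,6]},{"travel": [-0.08,0.052,0],"turn": [0,0,9]},{"travel": [-0.11,0.07,0],"turn": [0,0,12]},{"travel": [-0.127,0.082,0],"turn": [0,0,14.3]}])

```text
time: 24.35
position: [0.5188, -0.0045, 0.158]
tool_rot: [2.411, 2.013, -0.004]
ft_force: [-0.8, 0.1, -2.4]
grip_width: 0.713
grip_force: 25.0
```

step_arm(commands=[{"travel": [-0.03,0.013,0],"turn": [0,0,2]},{"travel": [-0.06,0.027,0],"turn": [0,0,4]},{"travel": [-0.09,0.04,0],"turn": [0,0,6]},{"travel": [-0.12,0.053,0],"turn": [0,0,8]},{"travel": [-0.151,0.067,0],"turn": [0,0,10]}])

```text
time: 24.85
position: [0.5576, -0.1623, 0.1575]
tool_rot: [-2.573, -1.799, 0.004]
ft_force: [-0.9, 0.7, -1.1]
grip_width: 0.712
grip_force: 25.0
```

step_arm(commands=[{"travel": [-0.035,0.01,0],"turn": [0,0,2]},{"travel": [-0.07,0.02,0.01],"turn": [0,0,5]},{"travel": [-0.1,0.03,0.02],"turn": [0,0,7]},{"travel": [-0.13,0.04,0.03],"turn": [0,0,9]},{"travel": [-0.154,0.048,0.04],"turn": [0,0,10]}])

```text
time: 25.35
position: [0.5492, -0.3244, 0.1169]
tool_rot: [-2.721, -1.566, 0.005]
ft_force: [0.8, -0.1, -3.3]
grip_width: 0.711
grip_force: 25.0
```

step_arm(commands=[{"travel": [0,0,0.02],"turn": [0,0,0]},{"travel": [0,0,0.03],"turn": [0,0,0]},{"travel": [0,0,0.03],"turn": [0,0,0]},{"travel": [0,0,0.03],"turn": [0,0,0]}])

```text
time: 25.75
position: [0.5512, -0.3216, 0.089]
tool_rot: [-2.719, -1.572, 0.001]
ft_force: [-0.1, 0.2, -1.2]
grip_width: 0.715
grip_force: 25.0
```

```bash
python3 - <<'E'
from plan import *
plan([(*ST,.0535,-30)])
S=img('side','side9'); cv2.imwrite('pics/c11.png',cv2.resize(S[200:300,330:450],(600,500)))
E
```

```text
now [ 0.5512 -0.3216  0.089 ] psi -29.9 w 62.2 t 25.75 F [-0.1  0.2 -1.2]
travel [0.001 0.001 0.035] turn [-0.1 -0.   0.1] rows 0.7
```

View pics/c11.png

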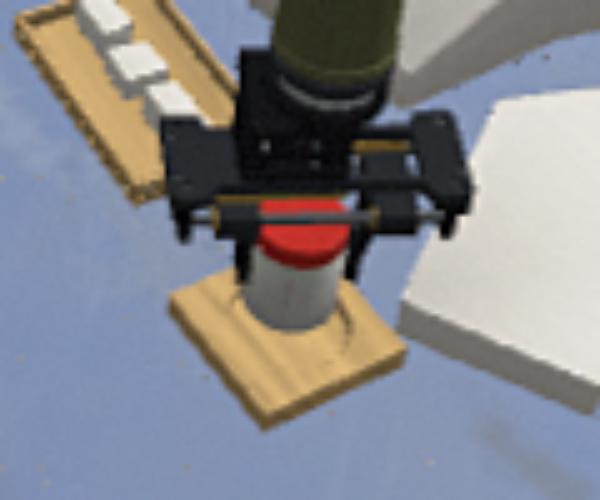

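The side crop shows the jar upright in the gripper over the stand's recess, and the panel on the right is low and clear. I'll lower it gently.

step_arm(commands=[{"travel": [0.001,0.001,0.015],"turn": [0,0,0]},{"travel": [0.001,0.001,0.025],"turn": [0,0,0]},{"travel": [0.001,0.001,0.031],"turn": [0,0,0]},{"travel": [0.001,0.001,0.034],"turn": [0,0,0]},{"travel": [0.001,0.001,0.034],"turn": [0,0,0]}])

```text
time: 26.3
position: [0.5521, -0.3222, 0.0549]
tool_rot: [-2.72, -1.57, 0.001]
ft_force: [-0.4, 1.0, -2.7]
grip_width: 0.713
grip_force: 25.0
```

step_arm(commands=[{"travel": [0,0,0],"turn": [0,0,0]},{"travel": [0,0,0],"turn": [0,0,0]}])

```text
time: 26.5
position: [0.5527, -0.3227, 0.056]
tool_rot: [2.72, 1.57, 0.001]
ft_force: [-0.3, 0.2, -2.8]
grip_width: 0.711
grip_force: 25.0
```

step_arm(commands=[{"travel": [0,0,0.001],"turn": [0,0,0]},{"travel": [0,0,0.002],"turn": [0,0,0]},{"travel": [0,0,0.003],"turn": [0,0,0]},{"travel": [0,0,0.003],"turn": [0,0,0]}])

```text
time: 26.9
position: [0.5526, -0.3225, 0.0533]
tool_rot: [-2.721, -1.57, -0.001]
ft_force: [-1.8, 1.8, 3.2]
grip_width: 0.71
grip_force: 25.0
```

step_arm(commands=[{"travel": [0,0,0],"turn": [0,0,0]},{"travel": [0,0,0],"turn": [0,0,0]},{"travel": [0,0,0],"turn": [0,0,0]},{"travel": [0,0,0],"turn": [0,0,0]}], gripper=0.98)

```text
time: 27.3
position: [0.5525, -0.3224, 0.0524]
tool_rot: [2.721, 1.571, 0.0]
ft_force: [-0.0, 0.5, -1.0]
grip_width: 0.945
grip_force: 0.0
```

step_arm(commands=[{"travel": [0,0,-0.02],"turn": [0,0,0]},{"travel": [0,0,-0.05],"turn": [0,0,0]},{"travel": [0,0,-0.09],"turn": [0,0,0]},{"travel": [0,0,-0.13],"turn": [0,0,0]},{"travel": [0,0,-0.13],"turn": [0,0,0]}])

```text
time: 27.8
position: [0.555, -0.3249, 0.1886]
tool_rot: [2.714, 1.566, 0.009]
ft_force: [0.4, 0.1, 1.2]
grip_width: 0.978
grip_force: 0.0
```

step_arm(commands=[{"travel": [-0.01,-0.045,0],"turn": [0,0,0]},{"travel": [-0.02,-0.09,0],"turn": [0,0,0]},{"travel": [-0.03,-0.12,0],"turn": [0,0,0]},{"travel": [-0.03,-0.12,0],"turn": [0,0,0]}])

```text
time: 28.2
position: [0.4294, -0.2877, 0.1815]
tool_rot: [-2.718, -1.565, -0.004]
ft_force: [0.5, -0.5, 1.0]
grip_width: 0.98
grip_force: 0.0
```

```bash
python3 - <<'E'
from plan import *
I=img('top','top9');S=img('side','side10')
cv2.imwrite('pics/c12.png',np.vstack([cv2.resize(I[130:250,140:500],(720,240)),cv2.resize(S[130:310,220:440],(440,360))[:, :].copy() if 0 else cv2.copyMakeBorder(cv2.resize(S[130:310,220:440],(440,360)),0,0,0,280,cv2.BORDER_CONSTANT)]))
for n,uv,z in(('top',(422,180),.09),('side',(387,266),.083)):
    hs=cv2.cvtColor(I if n=='top' else S,cv2.COLOR_BGR2HSV); m=((hs[...,0]<8)|(hs[...,0]>172))&(hs[...,1]>140)
    p,c,st=blob(m,uv);print('lid',n,c,st,ray(n,[c],z).round(4))
s,_=state(); print(s['time'],s['position'])
E
```

```text
lid top [424.64473684 174.5877193 ] [417 166  18  20 228] [[ 0.554  -0.3145  0.09  ]]
lid side [388.87755102 251.92653061] [380 244  19  17 245] [[ 0.5509 -0.3235  0.083 ]]
28.3 [ 0.43379662 -0.28767923  0.18256886]
```

View pics/c12.png

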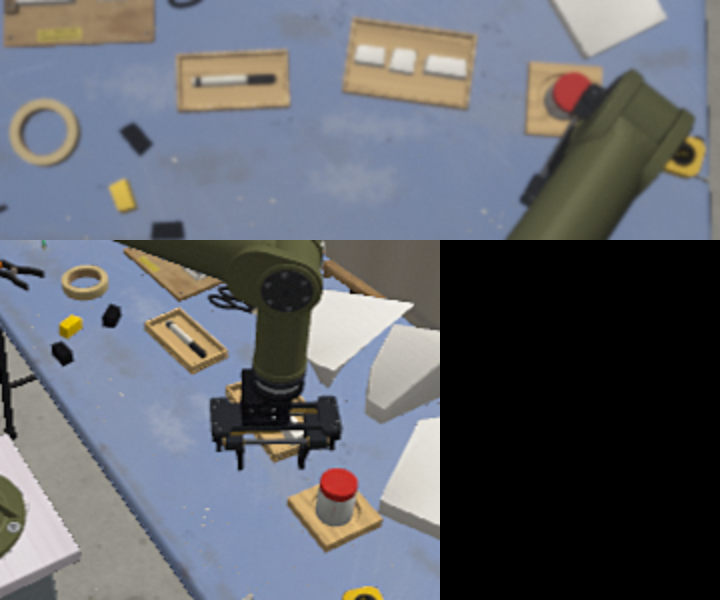

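The final picture shows the three offcuts in a row in the scrap tray and the marker flat in the pen tray. The jar stands upright in the recess: side lid pixel (389,252) casts to (0.551,-0.324) at the fully-down height. The bystanders are unmoved and the gripper is clear.

```bash
python3 -c "
from bench import ctrl
print(ctrl.close_job())"
```

```text
the job is handed in; nothing more can be done
None
```

The job is handed in at about 28 s: three offcuts in a row in the scrap tray, marker flat in the pen tray, jar upright in the stand's recess, tape measure, masking tape and look-alikes untouched.

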